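# Feed a stripped heat sink through the flap of the metal-recovery bay

### The job

Push the finned heat sink across the bench, in through the self-closing flap and on into the recovery bay until the flap can close behind it; then withdraw your hand and let the flap swing fully shut. Only push it along: it must not be lifted off the bench or tipped over, and the other things near the bay stay where they are.

Things in the scene. Friction and masses are not known exactly. Their poses are not given: they have to be found in the camera images.
- bay: Recovery bay: low open-topped pen of smooth grey sheet steel fixed to the bench, which is its floor. Origin on the bench in the middle of its doorway; x points level through the doorway into the bay, z up, y left looking in. Walls 3 mm thick, 40 mm high. Doorway 91 mm wide at x = 0, no lintel. Flared cheeks run outward from its edges to x = -47 mm, 152 mm apart there.
- bay_end (a point): Foot of the bay's end wall: middle of its inner face on the bench, 188 mm in from the doorway. Inside, the bay is 117 mm wide (y -58.5 to 58.5 mm) over its whole depth.
- flap (a joint): Swing of the flap, rad: 0 = shut across the doorway, growing as it swings into the bay (inwards only, at most 1.65). Upright aluminium plate 84 mm wide, 3 mm thick, 35 mm high, lower edge 4 mm above the bench; 200 g, no latch, under 1 N opens it. Its leaning hinge makes the free end rise as it opens (25 mm at 1.4 rad), so its weight swings it shut in about a second.
- flap_hinge (a point): Middle of the flap's hinge pin, at the left (+y) edge of the doorway, 21 mm above the bench. Anything standing in the flap's arc holds it open: a part on the bay's centre line lets it close only when the part's rear end is about 85 mm or more inside the doorway.
- flap_edge (a point): Middle of the flap's free edge, 86 mm from the hinge pin; when shut at x = 2 mm, y = -41 mm of the bay, 21 mm above the bench.
- heat_sink: Finned aluminium heat sink, 56 mm long (its x, along the fins), 40 mm wide (y), 34 mm high, about 110 to 220 g, standing loose on the bench on its flat base, fins upwards. Origin at the centre of its underside. It starts outside the doorway, 70 to 85 mm before it and up to 25 mm off its centre line, turned up to 0.35 rad from the bay's x axis.
- canister: Bystander: white plastic canister, 72 mm across, 170 mm tall, standing left of the bay. Origin at the centre of its underside.
- transformer: Bystander: small transformer with a dark core and copper winding, about 44 x 52 x 36 mm, on the bench left of the doorway. Origin at the centre of its underside.
- bit_block: Bystander: black block 70 x 110 x 18 mm with upright steel driver bits (to 38 mm high), right of the bay. Origin at the centre of its underside.
Mind the look-alikes: they are no part of the job. Leave any yellow look-alike of the heat_sink alone.

How it is judged:
On the way, in this order (a step that is already met when the one before it is completed fails the run):
1. the heat sink is in the doorway and the flap is swung open (value of joint flap above 0.5 rad and x of heat_sink in the frame of bay between -0.01 and 0.03 m), for 0.05 s.
2. the heat sink has passed right through the doorway while the flap is open (value of joint flap above 0.5 rad and x of heat_sink in the frame of bay above 0.08 m), for 0.05 s.
At the end, for the whole second after the job is handed in: The heat sink stands at rest and upright (within 0.1 rad) on the bench inside the bay's walls, wholly past the doorway, and the flap behind it is shut (within 0.06 rad) (value of joint flap below 0.06 rad and x of heat_sink in the frame of bay between 0.06 and 0.18 m and y of heat_sink in the frame of bay between -0.05 and 0.05 m and height (world z) of heat_sink below 0.005 m and angle between heat_sink's own z axis and vertical below 0.1 rad and linear speed of heat_sink below 0.02 m/s); the robot touches nothing.
It fails at once if the heat sink is lifted more than 12 mm off the bench (height (world z) of heat_sink above 0.012 m).
It fails at once if the heat sink is tipped by more than 0.4 rad (angle between heat_sink's own z axis and vertical above 0.4 rad).
It fails at once if a bystander is moved more than 15 mm (distance of any of canister, transformer, bit_block from where it was at the start of the episode above 0.015 m).
It also fails if it takes over 45 s, if anything falls off the work surface, if the arm or the gripper's body presses on something with over 40 N, if the wrist force passes 120 N, or if a joint passes its speed limit or range.

### The arm

A 6-joint arm with a two-finger parallel gripper is mounted at the origin on the work surface. World frame = base frame: x ahead of the robot, y to its left, z up, the work surface at z = 0. Lengths are in m, angles in rad, forces in N, time in s.
With the tool pointing down it reaches from about 0.4 to 0.825 m from the base axis. Payload 7 kg.
Tool frame: the origin (TCP) lies between the finger pads; the fingertips stand 25 mm ahead of it and the grasp point (between the pads) lies 6 mm ahead of it (manip.tip_extent is the distance from the TCP to the fingertips, in m); z points along the fingers, y is the direction in which the jaws open and shut (so a half turn about z gives the same grasp; the last joint's range is limited). The gripper opens to 88 mm and grips with 3 to 60 N. Pads are 19 mm wide; open, the fingers measure 130 mm over their backs; the gripper's body (78 mm by 193 mm) begins 47 mm behind the grasp point.
Start: joints at [1.502, 0.359, 0.012, 0, -1.224, -0.288], TCP at [0.236, 0.632, 0.252] pointing down, gripper open.
Joint ranges: [-3.07, 3.07], [-1.43, 2.12], [-1.02, 1.25], [-3.03, 1.67], [-3.05, -0], [-3.03, 3.03]. Speed limits (rad/s): [2.39, 2.39, 3.01, 3.14, 3.14, 3.14].

### API

Orientations are given as a 3x3 rotation matrix whose columns are the frame's x, y, z axes.
In Python, from workcell import manip, optics gives the robot as it stands. The module is installed in compiled form; this text tells all that it offers.
- The arm moves only by the tool servo_tool, never from a script. Its argument "steps" is text: rows parted by semicolons, each of 7 numbers parted by spaces: the finger opening in cm, from 0 to 8.76, then the shift along the tool's x, y, z in cm, then the turn, a rotation vector about the tool's x, y, z in degrees. A call has 1 to 12 rows; each row is the pose to reach, as a shift and turn from the pose commanded when the call began, along the tool's axes at that moment; what a row does not reach only later rows make up. A row lasts 1/8 s, in which the tool goes at most 62.5 mm and 10.7 degrees, less where a joint would pass 70% of its speed; a pose out of reach is approached as far as the arm can. A call with a gripper value outside its range is refused whole. The fingers move at their own pace and stop on an object; "newtons" is the grip in N (left out, the last holds). Time passes only in rows, so rows that repeat a pose let the fingers close. It gives the time, the measured TCP pose, the force and the opening at its end, in the units of the state.
- manip.get_obs(): the state, without advancing time (a new reading comes with each control period).
- optics.grab_frame(name): name is "scene" or "top"; returns the picture (400x640x3 uint8, red, green, blue); there is no depth.
- optics.camera_model(name): a dict with "fx", "fy", "cx", "cy" (pixels), "R" (3x3) and "t" (3): a world point X has camera coordinates R X + t. Camera axes: x right, y down, z forward; pixel columns grow to the right and rows downward; lengths in m; the calibration is good to about 2 mm. A picture is of the moment at which its call begins. camera_model takes no time and is no camera call.
- manip.close_job(): hands the job in, once; it reports no verdict.
The state is a dict: "t": time; "joint_positions": joint angles; "joint_vel": joint speeds; "joint_efforts": joint torques, N m; "tool_pos": TCP position; "orientation": TCP orientation; "force": force on the tool from outside, world axes, zero at the start; "moment": the same for the moment, N m; "grip_width": finger opening in m.
Only numpy, scipy, OpenCV 4.12 (cv2) and the standard library are available. Lean on these libraries where they do the work, as an engineer would, in place of code of your own. Each camera call takes 0.05 s, during which the arm holds its last target.

## Working session

There is one attempt and no reset: what is moved stays moved. The work goes in short steps, Python scripts to look and compute and a tool call to move; the robot and the scene stay as the last step left them, time stands still between calls to the robot, and variables do not carry over. Pictures are saved under pics/ and viewed, and the job is handed in when it is done.

Besides the shell and the picture viewer there is one more tool, called after ">>>" as name(argument=value, ...) on one line, values as JSON. servo_tool: Moves the arm, as the interface text tells. Its arguments: {"type":"object","properties":{"steps":{"type":"string"},"newtons":{"type":"number"}},"required":["steps"]}

```bash
mkdir -p pics; python3 - <<'E'
from workcell import manip, optics
import cv2
for n in ("scene","top"):
    f=optics.grab_frame(n); cv2.imwrite(f"pics/{n}0.png",f[:,:,::-1]); m=optics.camera_model(n); print(n,m)
o=manip.get_obs(); print(o)
E
```

```text
scene {'fx': 391.15084085646595, 'fy': 391.15084085646595, 'cx': 312.50689527022786, 'cy': 202.90516784282823, 'R': array([[-0.65760587,  0.75335899,  0.0021808 ],
       [ 0.39452378,  0.34684237, -0.85091207],
       [-0.64179865, -0.5587044 , -0.52530362]]), 't': array([ 0.3355553 , -0.19695524,  1.19409894])}
top {'fx': 413.5210650413893, 'fy': 413.5210650413893, 'cx': 326.09403596841815, 'cy': 198.70702217927962, 'R': array([[-0.02630652, -0.99930105, -0.02655887],
       [-0.9835626 ,  0.03062172, -0.17795201],
       [ 0.17864091,  0.02144102, -0.98368069]]), 't': array([0.07140462, 0.57027655, 0.8446419 ])}
{'t': 0.1, 'joint_positions': array([ 1.50207668e+00,  3.59295126e-01,  1.11668300e-02, -3.00095377e-04,
       -1.22412963e+00, -2.88082150e-01]), 'joint_vel': array([ 0.00016492, -0.00305881,  0.00152198,  0.00192555, -0.00122741,
        0.00059363]), 'joint_efforts': array([-2.19375055e-03, -5.84167099e+01,  2.93748683e+01,  7.01566860e+00,
        1.01476297e-02, -5.26767349e-05]), 'tool_pos': array([0.23565979, 0.63209579, 0.25073803]), 'orientation': array([[ 9.36983017e-01, -3.49374699e-01, -3.81937491e-04],
       [-3.49374878e-01, -9.36981923e-01, -1.43875845e-03],
       [ 1.44797275e-04,  1.48153160e-03, -9.99998892e-01]]), 'force': array([ 0.08101036, -0.56620679, -0.340116  ]), 'moment': array([ 0.01661737,  0.0165424 , -0.02010088]), 'grip_width': 0.08760713347933195}
```

View pics/scene0.png

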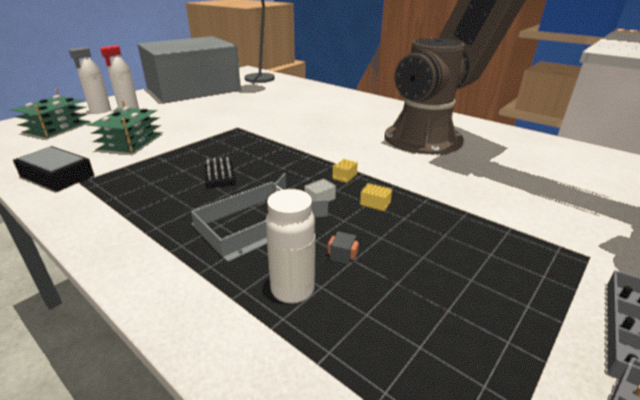

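View pics/top0.png

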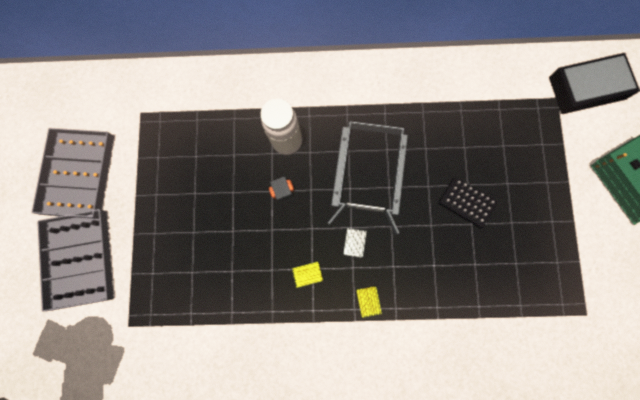

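The top view shows the grey heat sink at about (355,242) and the bay doorway at about (366,208). Yellow look-alikes are at (307,274) and (369,301). In the scene view the grey sink is at (320,190) and the yellows at (345,170) and (376,197). By its description, the grey one is the target. I'll take enlarged crops.

```bash
python3 - <<'E'
import cv2
a=cv2.imread("pics/top0.png")[110:320,280:430]; cv2.imwrite("pics/topc.png",cv2.resize(a[:140],None,fx=5,fy=4.0*1.25/1,interpolation=cv2.INTER_CUBIC)[:600] if 0 else cv2.resize(a[0:150],None,fx=4,fy=4,interpolation=cv2.INTER_CUBIC))
a=cv2.imread("pics/scene0.png")[150:270,180:370]; cv2.imwrite("pics/scenec.png",cv2.resize(a,None,fx=4,fy=4,interpolation=cv2.INTER_CUBIC))
E
```

```text
(no output)
```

View pics/topc.png

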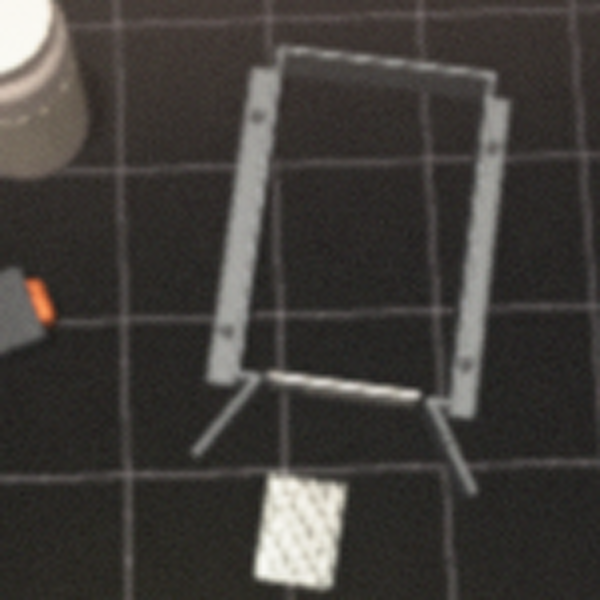

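View pics/scenec.png

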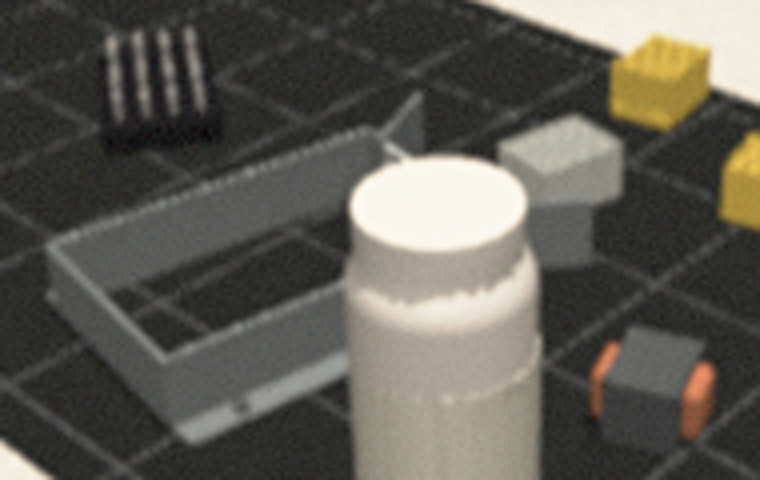

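```bash
cat > h.py <<'E'
import numpy as np, cv2
from workcell import manip, optics
def ray(n,p,z):
    m=optics.camera_model(n); R,t=m["R"],m["t"]; C=-R.T@t
    d=R.T@np.array([(p[0]-m["cx"])/m["fx"],(p[1]-m["cy"])/m["fy"],1]); return C+d*(z-C[2])/d[2]
def proj(n,X):
    m=optics.camera_model(n); c=m["R"]@np.array(X)+m["t"]; return np.array([m["cx"]+m["fx"]*c[0]/c[2],m["cy"]+m["fy"]*c[1]/c[2]])
def tri(p,q):
    A=[];b=[]
    rows=[]
    for n,pt in (("top",p),("scene",q)):
        m=optics.camera_model(n);K=np.array([[m["fx"],0,m["cx"]],[0,m["fy"],m["cy"]],[0,0,1]])
        rows.append(K@np.c_[m["R"],m["t"]])
    X=cv2.triangulatePoints(rows[0],rows[1],np.array(p,float).reshape(2,1),np.array(q,float).reshape(2,1)).ravel();return X[:3]/X[3]
tc=lambda u,v:(280+u/4-.4,110+v/4-.4)
sc=lambda u,v:(180+u/4-.4,150+v/4-.4)
E
python3 - <<'E'
from h import *
np.set_printoptions(precision=4,suppress=True)
T={k:ray("top",tc(*p),z) for k,p,z in [("endL",(280,48),.04),("endR",(493,75),.04),("chL",(195,455),.04),("chR",(474,493),.04),("dL",(258,376),.04),("dR",(430,400),.04),("fl0",(270,376),.039),("fl1",(418,396),.039)]}
for k,v in T.items(): print(k,v)
d=lambda a,b:np.linalg.norm(T[a]-T[b])
print("end w",d("endL","endR"),"cheek",d("chL","chR"),"door",d("dL","dR"))
me=(T["endL"]+T["endR"])/2; mc=(T["chL"]+T["chR"])/2;md=(T["dL"]+T["dR"])/2
ax=me-mc; L=np.linalg.norm(ax); ax/=L; print("L",L,"(expect ~236)",ax,np.arctan2(ax[1],ax[0]))
print("door mid",md, "from mc+47", mc+ax*.047,"me-188", me-ax*.1895)
H=[tc(*p) for p in[(270,474),(347,484),(331,589),(254,578)]]
S=[sc(*p) for p in [(540,182),(499,148),(578,115),(624,147)]]
for h,s in zip(H,S): print("tri",tri(h,s),ray("top",h,.034))
# end wall corners tri
print(tri(tc(280,48),sc(165,360)),tri(tc(493,75),sc(50,243)))
# transformer top centre, bitblock, yellows (top px)
for n,p,z in [("trafo",(281,188),.036),("bit",(467,202),.018),("can",(277,115),.17),("y1",(307,274),.034),("y2",(369,301),.034)]: print(n,ray("top",p,z))
E
```

```text
endL [ 0.7506 -0.0028  0.04  ]
endR [ 0.7302 -0.1222  0.04  ]
chL [0.5197 0.0518 0.04  ]
chR [ 0.4947 -0.098   0.04  ]
dL [0.5622 0.0161 0.04  ]
dR [ 0.546 -0.077  0.04 ]
fl0 [0.5621 0.0095 0.039 ]
fl1 [ 0.5486 -0.0707  0.039 ]
end w 0.12108132598441512 cheek 0.15186317491341378 door 0.09452550248249104
L 0.23648556361862805 (expect ~236) [ 0.986  -0.1665 -0.    ] -0.16731318571317813
door mid [ 0.5541 -0.0305  0.04  ] from mc+47 [ 0.5535 -0.0309  0.04  ] me-188 [ 0.5535 -0.0309  0.04  ]
tri [0.5107 0.0095 0.0287] [0.5088 0.0113 0.034 ]
tri [ 0.5025 -0.0307  0.0317] [ 0.5021 -0.0304  0.034 ]
tri [ 0.4461 -0.0198  0.0337] [ 0.4458 -0.0193  0.034 ]
tri [0.4536 0.0209 0.0308] [0.4528 0.0219 0.034 ]
[ 0.7517 -0.0035  0.0389] [ 0.7307 -0.1226  0.0399]
trafo [0.6023 0.1551 0.036 ]
bit [ 0.5611 -0.2581  0.018 ]
can [0.7201 0.1441 0.17  ]
y1 [0.4126 0.1007 0.034 ]
y2 [ 0.353  -0.0295  0.034 ]
```

Grey sink at world (0.477,-0.004) with its top at about z 0.03 and yaw -0.19. Bay origin is (0.5537,-0.0308) with yaw -0.167. The measured sizes match the text. Plan: close the fingers and push with their wide face behind the sink along heading -0.22 rad.

>>> servo_tool(steps="0 29.8 24.3 0 0 0 -7.85;0 29.8 24.3 0 0 0 -7.85;0 29.8 24.3 0 0 0 -7.85;0 29.8 24.3 0 0 0 -7.85;0 29.8 24.3 0 0 0 -7.85;0 29.8 24.3 0 0 0 -7.85;0 39.7 51.9 0 0 0 -7.85;0 39.7 51.9 0 0 0 -7.85;0 39.7 51.9 0 0 0 -7.85;0 39.7 51.9 0 0 0 -7.85;0 39.7 51.9 0 0 0 -7.85;0 39.7 51.9 0 0 0 -7.85", newtons=10)

```text
t: 1.6
tool_pos: [0.4257, 0.0046, 0.2514]
orientation: [[0.975, -0.222, -0.0], [-0.222, -0.975, -0.0], [-0.0, 0.0, -1.0]]
force: [-0.8, 0.8, 0.1]
grip_width: 0.0003
```

>>> servo_tool(steps="0 0 0 6 0 0 0;0 0 0 12 0 0 0;0 0 0 16 0 0 0;0 0 0 17.5 0 0 0;0 0 0 17.5 0 0 0")

```text
t: 2.22
tool_pos: [0.4257, 0.0077, 0.0754]
orientation: [[0.976, -0.217, -0.003], [-0.217, -0.976, -0.001], [-0.003, 0.002, -1.0]]
force: [1.1, 0.6, 0.7]
grip_width: 0.0003
```

```bash
python3 - <<'E'
from h import *
for n in("scene","top"):
    cv2.imwrite(f"pics/{n}1.png",optics.grab_frame(n)[:,:,::-1])
a=cv2.imread("pics/top1.png")[150:300,260:450]; cv2.imwrite("pics/t1.png",cv2.resize(a,None,fx=4,fy=4,interpolation=cv2.INTER_CUBIC))
a=cv2.imread("pics/scene1.png")[100:250,220:410]; cv2.imwrite("pics/s1.png",cv2.resize(a,None,fx=4,fy=4,interpolation=cv2.INTER_CUBIC))
print(manip.get_obs()["tool_pos"])
E
```

```text
[0.42690283 0.00807411 0.07697414]
```

View pics/t1.png

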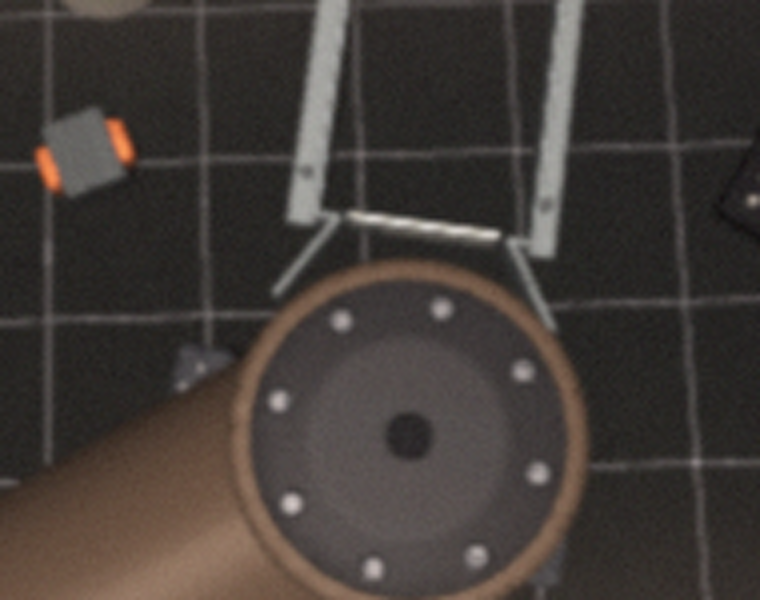

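View pics/s1.png

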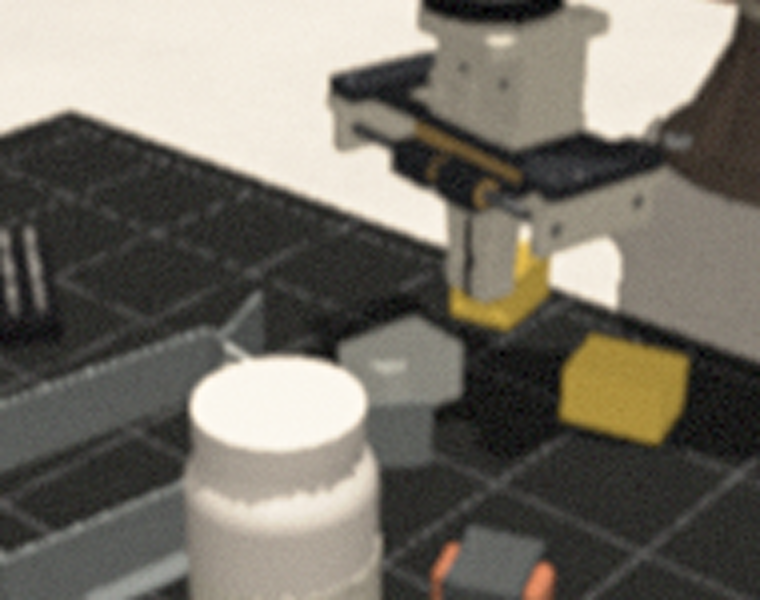

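Fingers are closed and hang behind the sink, in front of the yellow piece, and nothing has moved. I'll descend and then start pushing.

>>> servo_tool(steps="0 0 0 2.5 0 0 0;0 0 0 4.3 0 0 0;0 0 0 4.3 0 0 0;0 0 0 4.3 0 0 0")

```text
t: 2.82
tool_pos: [0.4273, 0.0079, 0.0346]
orientation: [[0.976, -0.218, 0.002], [-0.218, -0.976, 0.001], [0.001, -0.001, -1.0]]
force: [0.1, 0.1, -0.2]
grip_width: 0.0004
```

>>> servo_tool(steps="0 0.8 0 0 0 0 0;0 1.6 0 0 0 0 0;0 2.4 0 0 0 0 0;0 3.2 0 0 0 0 0;0 4 0 0 0 0 0;0 4 0 0 0 0 0")

```text
t: 3.58
tool_pos: [0.4664, -0.0013, 0.0335]
orientation: [[0.976, -0.218, 0.001], [-0.218, -0.976, 0.0], [0.001, -0.0, -1.0]]
force: [0.2, 0.8, -0.3]
grip_width: 0.0
```

```bash
python3 - <<'E'
from h import *
for n in("scene","top"):
    cv2.imwrite(f"pics/{n}2.png",optics.grab_frame(n)[:,:,::-1])
a=cv2.imread("pics/top2.png")[150:300,260:450]; cv2.imwrite("pics/t2.png",cv2.resize(a,None,fx=4,fy=4,interpolation=cv2.INTER_CUBIC))
a=cv2.imread("pics/scene2.png")[100:250,220:410]; cv2.imwrite("pics/s2.png",cv2.resize(a,None,fx=4,fy=4,interpolation=cv2.INTER_CUBIC))
print(manip.get_obs()["tool_pos"])
E
```

```text
[ 0.4656455  -0.00129106  0.03343143]
```

View pics/s2.png

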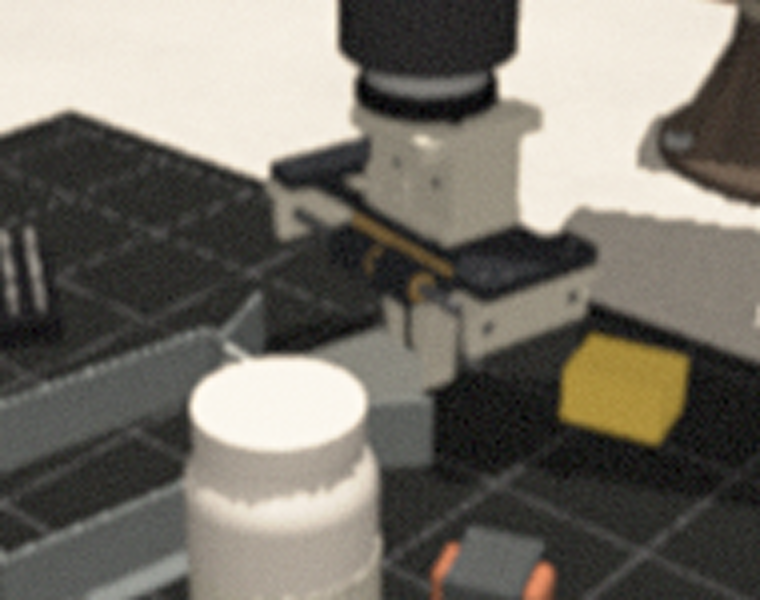

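View pics/t2.png

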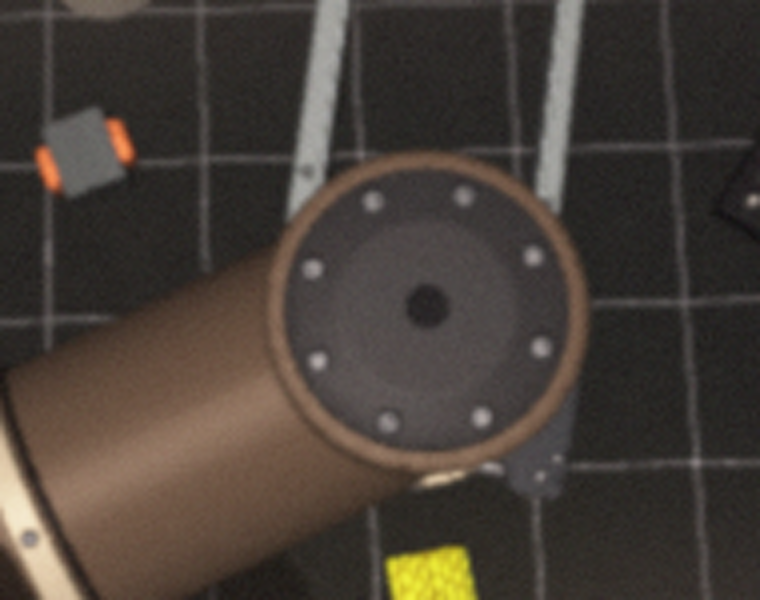

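```bash
python3 - <<'E'
from h import *
a=cv2.imread("pics/scene2.png")[160:235,260:355]; a=cv2.resize(a,None,fx=8,fy=8,interpolation=cv2.INTER_CUBIC)
d=np.array([.976,-.218,0]);l=np.array([.218,.976,0]);T=np.array([.466,-.0013,0])
def dr(X,c):
    p=(proj("scene",X)-[260,160])*8+4; cv2.circle(a,tuple(int(i) for i in p),3,c,-1); 
for i in(0.0095,0.0655):
  for j in(-.02,.02): dr(T+d*i+l*j+[0,0,.034],(0,0,255))
for i in(-.0095,.0095):
  for j in(-.021,.021): dr(T+d*i+l*j+[0,0,.0085],(0,255,0))
cv2.imwrite("pics/s2b.png",a)
E
```

```text
(no output)
```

View pics/s2b.png

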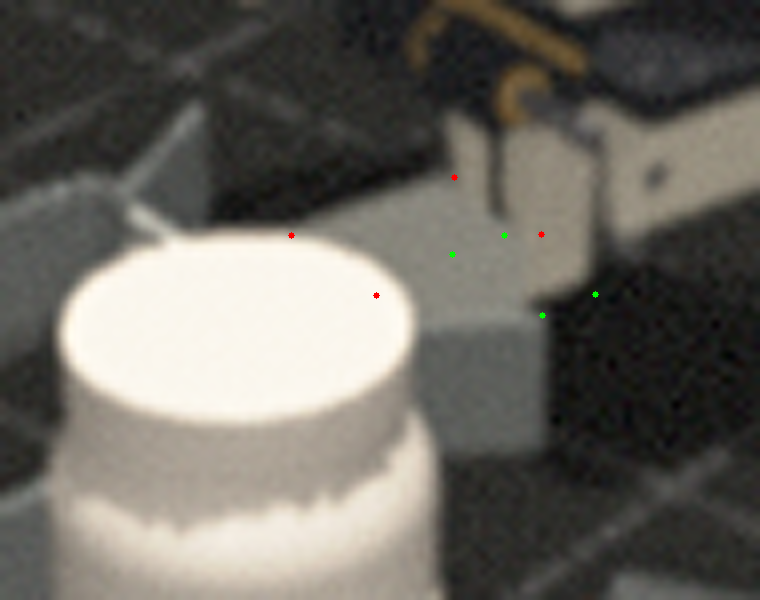

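The predicted rear edge (red dots) matches the picture at crop (455,178) and (541,234), so the finger face lies flat on the sink's rear. Next I'll push it into the doorway.

>>> servo_tool(steps="0 0.7 0 0 0 0 0;0 1.4 0 0 0 0 0;0 2.1 0 0 0 0 0;0 2.8 0 0 0 0 0;0 3.5 0 0 0 0 0;0 4.2 0 0 0 0 0;0 4.9 0 0 0 0 0;0 5.6 0 0 0 0 0;0 6.3 0 0 0 0 0;0 6.3 0 0 0 0 0")

```text
t: 4.92
tool_pos: [0.5279, -0.015, 0.0336]
orientation: [[0.976, -0.218, 0.001], [-0.218, -0.976, 0.0], [0.001, -0.0, -1.0]]
force: [0.1, 0.1, 0.5]
grip_width: 0.0004
```

```bash
cat > look.py <<'E'
import sys
from h import *
k=sys.argv[1]
for n in("scene","top"): cv2.imwrite(f"pics/{n}{k}.png",optics.grab_frame(n)[:,:,::-1])
a=cv2.imread(f"pics/scene{k}.png")[140:240,220:345]; a=cv2.resize(a,None,fx=6,fy=6,interpolation=cv2.INTER_CUBIC)
o=manip.get_obs();T=o["tool_pos"]*[1,1,0];R=o["orientation"];d=R[:,0]*[1,1,0];l=-R[:,1]*[1,1,0]
for i in(0.0095,0.0655):
  for j in(-.02,.02):
    p=(proj("scene",T+d*i+l*j+[0,0,.034])-[220,140])*6+3; cv2.circle(a,tuple(int(q) for q in p),3,(0,0,255),-1)
cv2.imwrite(f"pics/s{k}.png",a)
B=np.array([.5537,-.0308]);v=(T+d*.0375)[:2]-B;print("exp sink bay",v@[.986,-.167],v@[.167,.986],o["tool_pos"],o["force"])
a=cv2.imread(f"pics/top{k}.png")[110:260,280:430];cv2.imwrite(f"pics/t{k}.png",cv2.resize(a,None,fx=4,fy=4,interpolation=cv2.INTER_CUBIC))
E
python3 look.py 3
```

```text
exp sink bay 0.008764755443599496 0.00928664230657606 [ 0.52729447 -0.01493056  0.03362983] [-0.36675835 -0.33915237 -0.4049508 ]
```

View pics/s3.png

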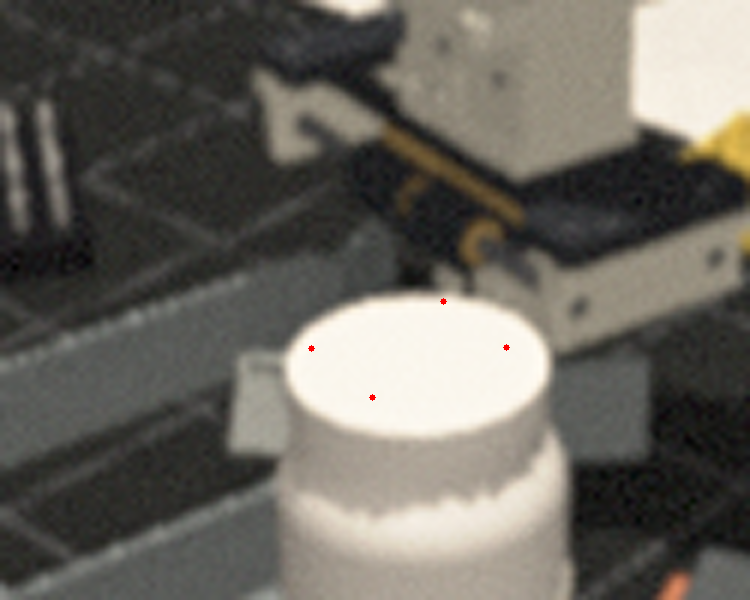

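View pics/t3.png

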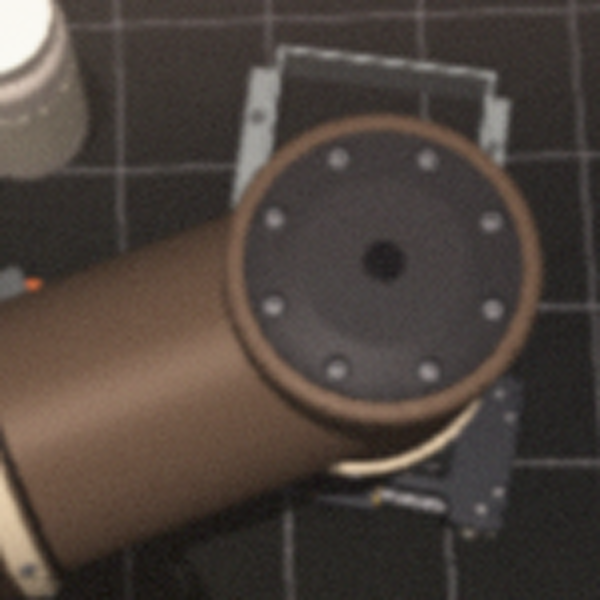

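The flap is open: its free end shows at scene crop (240,400). The sink itself is hidden behind the canister at its expected bay position x≈0.009. I'll keep pushing.

>>> servo_tool(steps="0 0.7 0 0 0 0 0;0 1.4 0 0 0 0 0;0 2.1 0 0 0 0 0;0 2.8 0 0 0 0 0;0 3.5 0 0 0 0 0;0 4.2 0 0 0 0 0;0 4.9 0 0 0 0 0;0 5.6 0 0 0 0 0;0 6.3 0 0 0 0 0;0 7.0 0 0 0 0 0;0 7.7 0 0 0 0 0;0 8.4 0 0 0 0 0")

```text
t: 6.52
tool_pos: [0.6094, -0.0334, 0.0336]
orientation: [[0.976, -0.218, -0.0], [-0.218, -0.976, -0.0], [-0.0, 0.0, -1.0]]
force: [-2.4, 0.5, 0.8]
grip_width: 0.0002
```

```bash
python3 look.py 4
```

```text
exp sink bay 0.09353557989617678 0.004939401033601993 [ 0.61014554 -0.03337184  0.03355795] [ 0.03629442 -0.560463   -0.12295855]
```

View pics/s4.png

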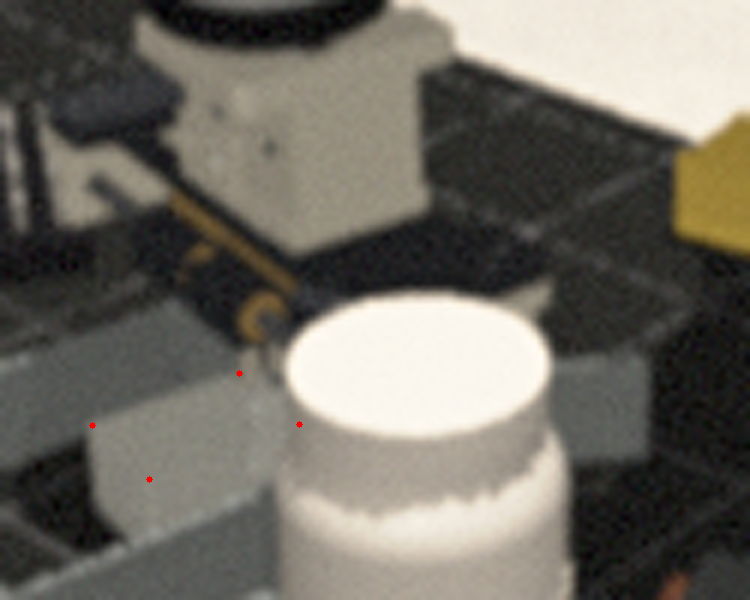

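View pics/t4.png

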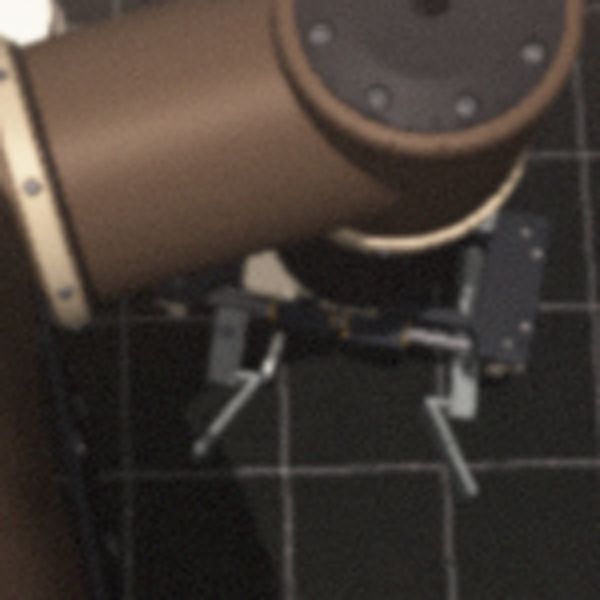

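View pics/scene4.png

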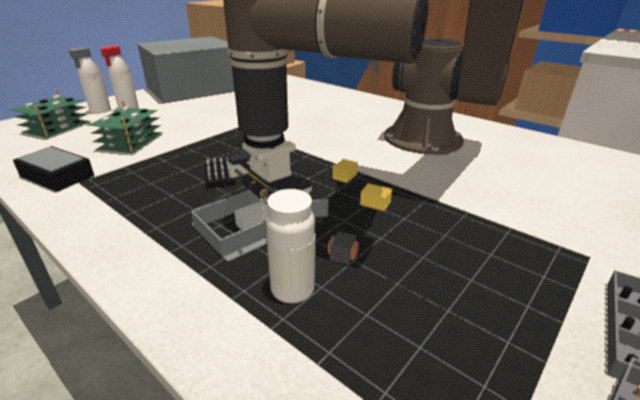

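View pics/top4.png

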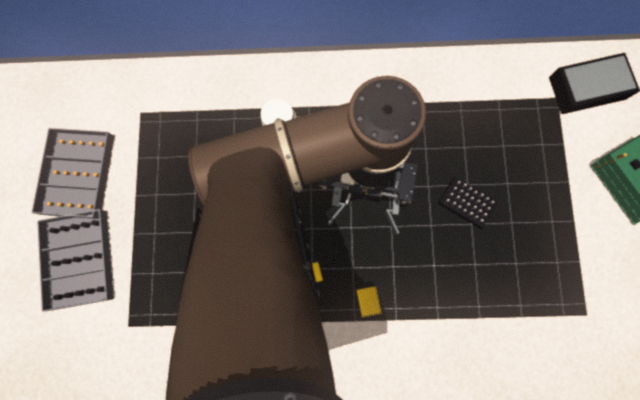

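The arm is well above the canister and nothing else has moved. I'll make the last part of the push.

>>> servo_tool(steps="0 0.7 0 0 0 0 0;0 1.4 0 0 0 0 0;0 2.1 0 0 0 0 0;0 2.8 0 0 0 0 0;0 3.4 0 0 0 0 0;0 3.9 0 0 0 0 0;0 4.2 0 0 0 0 0;0 4.2 0 0 0 0 0;0 4.2 0 0 0 0 0")

```text
t: 7.75
tool_pos: [0.6502, -0.0424, 0.0337]
orientation: [[0.976, -0.218, 0.001], [-0.218, -0.976, 0.0], [0.001, -0.0, -1.0]]
force: [1.2, -0.3, -0.3]
grip_width: 0.0007
```

```bash
python3 look.py 5
```

```text
exp sink bay 0.1344582996906159 0.002736460558830968 [ 0.65012279 -0.04238283  0.03374131] [-0.19272188  0.08065563  0.25386461]
```

View pics/s5.png

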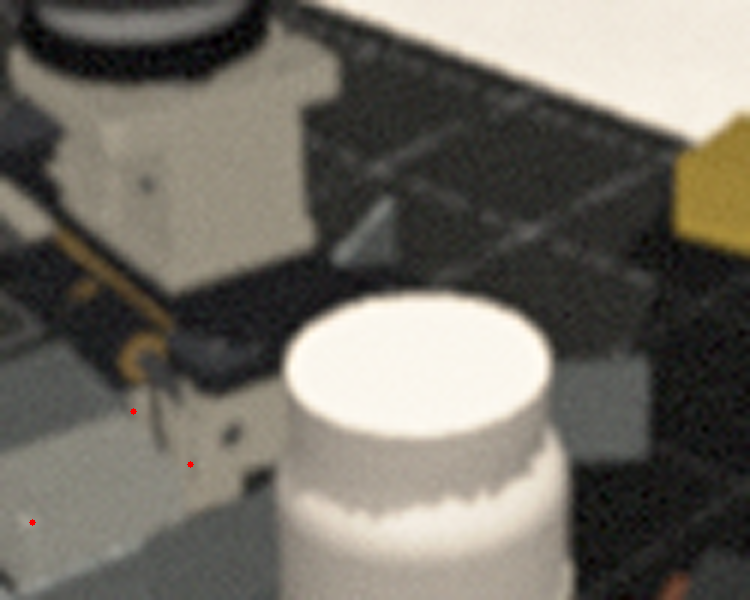

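The sink is at x≈0.134, y≈0.003, at rest against the fingers. I'll back out through the doorway so the flap can follow the hand shut.

>>> servo_tool(steps="0 -1 0 0 0 0 0;0 -2.5 0 0 0 0 0;0 -4 0 0 0 0 0;0 -5.5 0 0 0 0 0;0 -7 0 0 0 0 0;0 -8.5 0 0 0 0 0;0 -10 0 0 0 0 0;0 -11.5 0 0 0 0 0;0 -13 0 0 0 0 0;0 -14.5 0 0 0 0 0;0 -16 0 0 0 0 0;0 -16 0 0 0 0 0")

```text
t: 9.35
tool_pos: [0.4926, -0.0074, 0.0337]
orientation: [[0.976, -0.217, -0.0], [-0.217, -0.976, -0.0], [-0.0, 0.0, -1.0]]
force: [-0.1, -0.2, -0.4]
grip_width: 0.0007
```

>>> servo_tool(steps="0 0 0 -5 0 0 0;0 0 0 -10 0 0 0;0 0 0 -15 0 0 0;0 0 0 -20 0 0 0;0 0 -6 -22 0 0 0;0 0 -12 -22 0 0 0;0 0 -18 -22 0 0 0;0 0 -24 -22 0 0 0;0 0 -30 -22 0 0 0;0 0 -30 -22 0 0 0;0 0 -30 -22 0 0 0;0 0 -30 -22 0 0 0")

```text
t: 10.85
tool_pos: [0.5592, 0.2843, 0.2538]
orientation: [[0.976, -0.219, 0.0], [-0.219, -0.976, 0.0], [0.0, -0.0, -1.0]]
force: [-0.3, 0.4, -0.6]
grip_width: 0.0005
```

```bash
python3 look.py 6
```

```text
exp sink bay -0.009636459662998781 0.30958055895790576 [0.55930563 0.28424434 0.25407995] [ 0.25666352 -0.35273692 -0.44114192]
```

View pics/t6.png

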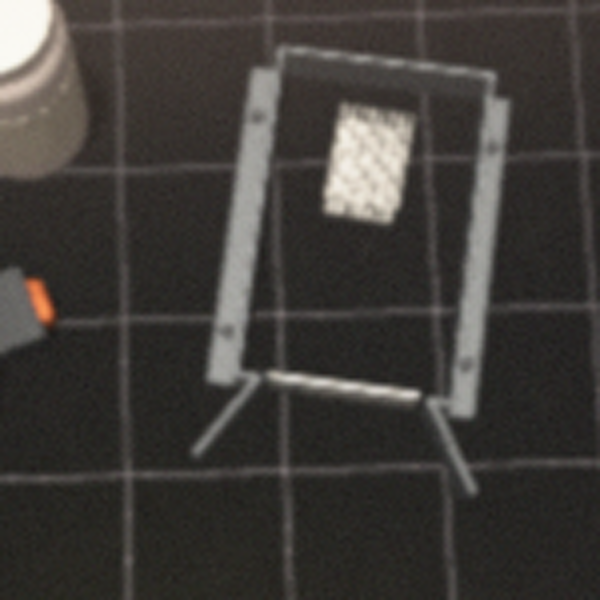

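View pics/scene6.png

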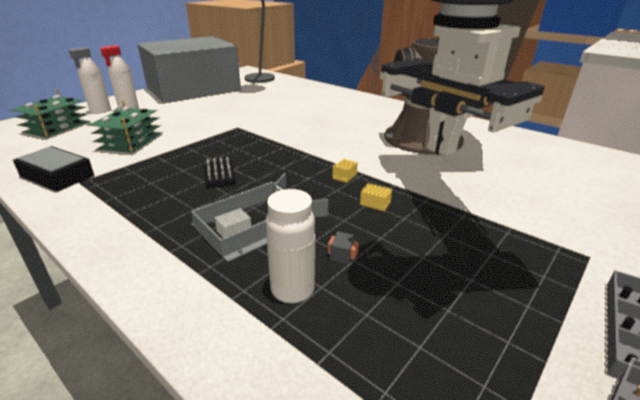

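The flap lies at crop (270,376)–(418,396), exactly as at the start, so it is shut. The sink sits in the bay at crop (368,162). The bystanders look unmoved. I'll check the numbers and hand in.

```bash
python3 - <<'E'
from h import *
X=ray("top",tc(368,162),.034);v=X[:2]-[.5537,-.0308];print(v@[.986,-.167],v@[.167,.986])
a=cv2.imread("pics/top0.png").astype(int);b=optics.grab_frame("top")[:,:,::-1].astype(int)
cv2.imwrite("pics/d.png",b)
for n,(x0,x1,y0,y1) in dict(flap=(344,390,200,212),trafo=(265,297,175,202),bit=(438,498,175,230),can=(258,305,96,156)).items():print(n,np.abs(a-b)[y0:y1,x0:x1].mean())
print(manip.get_obs()["joint_vel"].round(3)); manip.close_job()
E
```

```text
0.1312106276883846 0.0026468347783282476
flap 2.274154589371981
trafo 9.355324074074074
bit 2.568787878787879
can 1.5705673758865248
[0.002 0.001 0.003 0.    0.001 0.001]
the job is handed in; nothing more can be done[ WARN:0@1.500] global loadsave.cpp:1063 imwrite_ Unsupported depth image for selected encoder is fallbacked to CV_8U.
```

I pushed the grey heat sink with closed fingers through the flap and into the bay. I then backed the hand out through the doorway, moved it clear and handed the job in at about 11 s.

**Last checks before handing in:**
- **Heat sink:** it stands in the bay at x ≈ 0.131 m, y ≈ 0.003 m, measured from the top picture alone. It looks flat on the bench and nothing in the pictures suggests it lifted or tipped.
- **Flap:** its pixels match the shut picture from the start.
- **Canister and bit block:** unchanged from the start image.
- **Transformer:** its patch differed more from the start image (mean difference 9, against about 2 for the others). The arm's shadow may explain this, but I did not confirm that. It stands in the same place in the pictures, and the hand never came near it.
- **Not seen directly:** the canister hid the sink in the scene view, and the arm hid it in the top view, as it passed through the doorway. There I relied on the arm's position and on the flap's free end being visibly open.

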